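# Set the focus dial and hold a walnut base in the engraving jig

### The arm

A 6-joint arm with a two-finger parallel gripper is mounted at the origin on the work surface. World frame = base frame: x ahead of the robot, y to its left, z up, the work surface at z = 0. Lengths are in m, angles in rad, forces in N, time in s.
With the tool pointing down it reaches from about 0.25 to 0.8 m from the base axis. Payload 8.5 kg.
Tool frame: the origin (TCP) lies midway between the tips of the shut fingers; the grasp point (between the pads) lies 19 mm behind it; z points along the fingers, y is the line along which they close (so a half turn about z gives the same grasp; the last joint's range is limited). The gripper opens to 85 mm and grips with 20 to 120 N. Pads are 22 mm wide; open, the fingers measure 114 mm over their backs; the gripper's body (76 mm by 85 mm) begins 54 mm behind the grasp point. The pads swing forward as they close: fully open they stand 13 mm farther back than shut.
Start: joints at [-1.297, 0.238, -0.013, 1.319, 0, 1.571], TCP at [0.142, -0.505, 0.231] pointing down, gripper open.
Joint ranges: [-2.66, 2.66], [-1.03, 1.9], [-1.14, 1.46], [-1.82, 2.27], [-1.45, 1.34], [-3.14, 3.14]. Speed limits (rad/s): [2.22, 2.22, 2.79, 3.14, 3.14, 3.14].

### API

Orientations are given as a unit quaternion [w, x, y, z].
In Python, from workcell import r, imaging, ticket gives the robot as it stands. The module is installed in compiled form; this text tells all that it offers.
- The arm moves only by the tool carry_out, never from a script. Its argument "commands" is a list of rows, each a list of 5 numbers: the finger opening in m, from 0 to 0.0854, then the shift along the tool's x, y, z in m, then the turn about the tool's z in rad. In form: [[claw, dx, dy, dz, roll], ...]. A call has 1 to 20 rows; each row is the pose to reach, as a shift and turn from the pose commanded when the call began, along the tool's axes at that moment; what a row does not reach only later rows make up. A row lasts 1/12 s, in which the tool goes at most 41.7 mm and 7.16 degrees, less where a joint would pass 70% of its speed; a pose out of reach is approached as far as the arm can. A call with a gripper value outside its range is refused whole. The fingers move at their own pace and stop on an object; the grip force is fixed at half the most. Time passes only in rows, so rows that repeat a pose let the fingers close. It gives the time, the measured TCP pose, the force, the opening and the grip force at its end, in the units of the state.
- r.state(): the state, without advancing time (a new reading comes with each control period).
- imaging.get_image(name): name is "scene" or "top"; returns a dict with "image" (480x640x3 uint8, red, green, blue), "depth" (480x640 float32, m along the optical axis (not along the pixel's ray), 0 where there is no reading), "fx", "fy", "cx", "cy" (pixels), "cam_to_world" (4x4, takes a point from camera to world coordinates). Camera axes: x right, y down, z forward; pixel columns grow to the right and rows downward; lengths in m; the calibration is good to about 2 mm. A picture is of the moment at which its call begins.
- ticket.sign_off(): hands the job in; it is judged then, once.
The state is a dict: "time_s": time; "qpos": joint angles; "dq": joint speeds; "joint_efforts": joint torques, N m; "tcp_pos": TCP position; "tcp_rot": TCP orientation; "wrist_force": force on the tool from outside, world axes, zero at the start; "ft_torque": the same for the moment, N m; "grip_width": finger opening in m; "grip_force": force on a finger pad.
Only numpy, scipy, OpenCV 4.12 (cv2) and the standard library are available. Lean on these libraries where they do the work, as an engineer would, in place of code of your own. Each camera call takes 0.05 s, during which the arm holds its last target. There are 200 camera calls.

### The job

Get the engraver ready for the next ornament stand: first turn the focus dial clockwise until its white pointer meets the red mark on the ring around it. Then pick up the walnut base with the slot in its top, lay it flat on the metal jig and push it home into the corner, one long side flush against the long blue stop and one end flush against the short yellow stop. Finish while still holding it pressed against both stops at once (do not let go), with the dial still on the mark and everything else on the bench left where it stands.

Things in the scene. Friction and masses are not known exactly. Their poses are not given: they have to be found in the camera images.
- focus_unit: white box with the dial on top, fixed to the bench, 130 x 130 x 34 mm; origin at the centre of its underside, z up; the dial's axis is its vertical centre line
- focus_dial (a joint): angle of the black focus dial (rad): grows as the dial turns clockwise seen from above, stops at 0 and 2.6; friction (about 0.04 N m) keeps it where it is left. At 0 the pointer lies along the focus unit's +x axis
- dial_grip (a point): on the dial's axis, about mid-height of its grip bar (56 mm above the bench). The bar is 54 mm long, 14 mm wide and 26 mm high; it spans 42 to 68 mm above the bench and stands on a round skirt 66 mm across, 6 mm thick
- pointer (a point): just beyond the outer end of the white pointer line on the dial (3 mm past the skirt's edge): 36 mm from the dial's axis, in line with the long direction of the grip bar, 42 mm above the bench; turns with the dial
- mark (a point): the red mark on the aluminium ring around the dial, at its inner edge, 36 mm from the dial's axis: the pointer's end comes to it when the dial is set. 0.5 to 1.5 rad clockwise of the pointer at the start. The ring does not turn
- jig: aluminium bed plate of the corner jig, fixed to the bench, 150 x 150 x 8 mm; origin at the centre of its underside, z up. Leaning hard down on it makes friction that takes up the push meant for the stops
- corner (a point): inner corner of the jig where the two stops meet, on the top of the bed plate (8 mm above the bench). Axes as the jig's: the long blue stop's face lies at x = 0 and runs along y, the short yellow stop's face lies at y = 0 and runs along x; the free bed lies towards -x and -y. A seated base has its origin at x = -25 mm, y = -35 mm, z = 0 here
- long_stop: long blue stop on the jig's far (+x) edge, 150 mm along the jig's y, 16 mm wide, 10 mm high above the bed; rigid; origin on the foot of its inner face, halfway along
- short_stop: short yellow stop on the jig's left (+y) edge, 100 mm along the jig's x, 16 mm wide, 10 mm high above the bed; rigid; origin in the inner corner, at the foot
- walnut_base: dark walnut block, loose, 50 mm (its x) x 70 mm (its y) x 40 mm high, about 0.1 kg, with a slot 4 mm wide and 6 mm deep along the middle of its top (along y); origin at the centre of its underside; the same either way round
- glue_bottle: white glue bottle with orange cap, 56 mm diameter, 150 mm tall; loose, to be left alone; origin at the centre of its underside
- paint_jar: small amber jar with white lid, 56 mm diameter, 65 mm tall; loose, to be left alone; origin at the centre of its underside
- tape_measure: yellow tape measure, 62 x 62 x 34 mm; loose, to be left alone; origin at the centre of its underside
- ornament_tub: clear open tub with finished ornaments, 90 x 130 x 55 mm; loose, to be left alone; origin at the centre of its underside
- tool_block: pale wooden tool block with handles standing in it, 75 x 75 mm, 140 mm tall; loose, to be left alone; origin at the centre of its underside
- blank_stack: stack of thin square wooden blanks, 61 x 61 x 36 mm; loose, to be left alone; origin at the centre of its underside
- spray_can: yellow spray can, 52 mm diameter, 160 mm tall; loose, to be left alone; origin at the centre of its underside
Not all that is in view belongs to the job. Leave any orange or turquoise look-alike of the focus_unit alone.

How it is judged:
By the outcome, as a careful person would: the job done as asked, in the order asked, and still so for the second after the job is handed in, while the arm keeps its last pose, push and grip.
It also fails if it takes over 61 s, if anything falls off the work surface, if the arm or the gripper's body presses on something with over 40 N, if the wrist force passes 120 N, or if a joint passes its speed limit or range.

## Working session

There is one attempt and no reset: what is moved stays moved. The work goes in short steps, Python scripts to look and compute and a tool call to move; the robot and the scene stay as the last step left them, time stands still between calls to the robot, and variables do not carry over. Pictures are saved under pics/ and viewed, at most 10 in all, crops included, and the job is handed in when it is done.

Besides the shell and the picture viewer there is one more tool, called as name([rows], argument=value, ...), one row to a line, values as JSON. carry_out: Moves the arm, as the interface text tells. Its arguments: {"type":"object","properties":{"commands":{"type":"array","items":{"type":"array","items":{"type":"number"}}}},"required":["commands"]}

```bash
mkdir -p pics; cat > h.py <<'E'
import numpy as np, cv2
from workcell import r, imaging, ticket
def grab(n):
    d=imaging.get_image(n); np.savez(f'/tmp/{n}.npz',**d); return d
def load(n): return dict(np.load(f'/tmp/{n}.npz'))
def ray(d,u,v):
    M=d['cam_to_world']; p=M[:3,:3]@np.array([(u-d['cx'])/d['fx'],(v-d['cy'])/d['fy'],1]); return M[:3,3],p
def onz(d,u,v,z):
    o,p=ray(d,u,v); return o+p*(z-o[2])/p[2]
def dep(d,u,v):
    o,p=ray(d,u,v); return o+p*d['depth'][int(v),int(u)]
E
python3 - <<'E'
from h import *
for n in('scene','top'):
    d=grab(n); cv2.imwrite(f'pics/{n}0.png',d['image'][...,::-1]); print(d['fx'],d['cam_to_world'].round(3))
print(r.state())
E
```

```text
446.8316300461782 [[-0.741  0.552 -0.382  0.934]
 [ 0.672  0.617 -0.41   0.528]
 [ 0.009 -0.56  -0.828  1.113]
 [ 0.     0.     0.     1.   ]]
479.1073524322397 [[ 0.014 -0.997  0.076  0.373]
 [-1.    -0.016 -0.016  0.026]
 [ 0.018 -0.075 -0.997  1.241]
 [ 0.     0.     0.     1.   ]]
{'time_s': 0.1, 'qpos': array([-1.29698444e+00,  2.38698872e-01, -1.41603483e-02,  1.31918078e+00,
       -1.48371736e-05,  1.57076765e+00]), 'dq': array([-0.00222072, -0.00108268,  0.00205483,  0.00146948, -0.00170203,
       -0.00201167]), 'joint_efforts': array([-9.65630934e-04, -5.39721823e+01,  3.46997666e+01,  1.34636965e-02,
       -1.06031843e-05,  3.27223484e-05]), 'tcp_pos': array([ 0.14185962, -0.50509556,  0.23075714]), 'tcp_rot': array([-6.15009379e-04,  9.90640861e-01,  1.36492851e-01, -9.22081184e-05]), 'wrist_force': array([-0.21351611, -0.79481145,  0.45587919]), 'ft_torque': array([-0.04306619, -0.02364527, -0.00454413]), 'grip_force': 0.0, 'grip_width': 0.08531268293379746}
```

View pics/scene0.png

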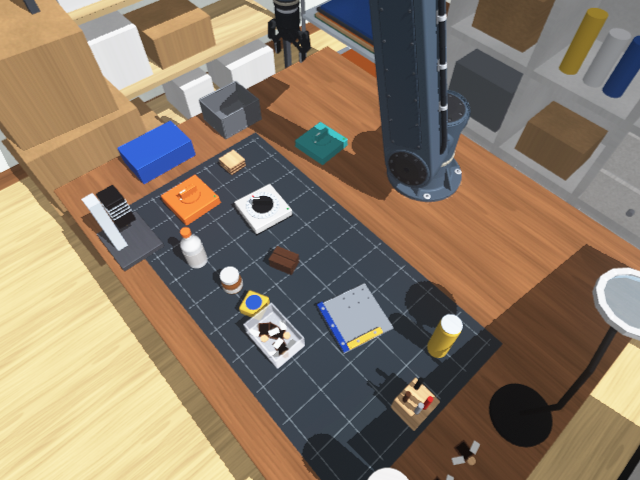

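View pics/top0.png

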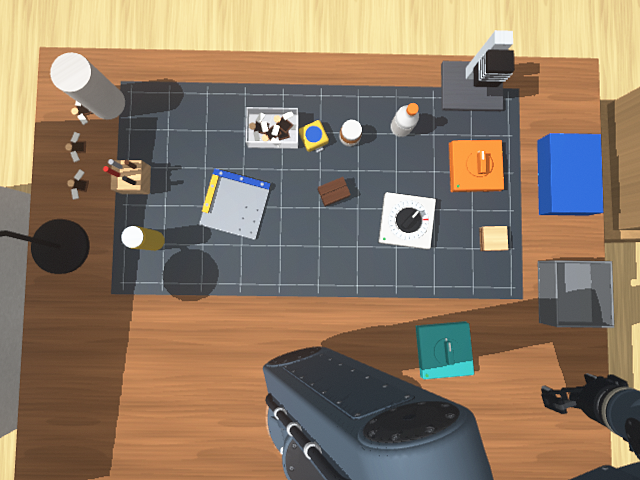

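Top view: the white focus unit is at (408,220). Its look-alikes, orange at (477,165) and turquoise at (445,350), are to be left alone. The white one fits the "white box" description. The walnut block is at (337,191), the only dark slotted one, and the jig is at (236,203), with blue on its far edge and yellow on its left. I'll confirm in an enlarged crop.

```bash
python3 - <<'E'
from h import *
d=load('top');s=load('scene')
a=cv2.resize(d['image'][160:260,310:445],None,fx=5.9,fy=5.9,interpolation=cv2.INTER_CUBIC)[:590]
cv2.imwrite('pics/crop1.png',a[...,::-1])
T=d['image'];hsv=cv2.cvtColor(T,cv2.COLOR_RGB2HSV)
def blobs(d,lo,hi,box,n):
    h=cv2.cvtColor(d['image'],cv2.COLOR_RGB2HSV);m=cv2.inRange(h,np.array(lo),np.array(hi))
    k=np.zeros_like(m);k[box[1]:box[3],box[0]:box[2]]=255;m&=k
    cs,_=cv2.findContours(m,0,1)
    for c in sorted(cs,key=cv2.contourArea)[-n:]:
        R=cv2.minAreaRect(c);print(cv2.contourArea(c),cv2.boxPoints(R).round(1).tolist(),[x for x in np.round(R[0],1)])
    return
print('blue');blobs(d,(105,120,60),(130,255,255),(195,160,290,250),2)
print('yel');blobs(d,(20,120,100),(35,255,255),(195,160,225,230),1)
print('wal');blobs(d,(0,60,20),(20,255,160),(310,170,365,210),2)
print('red');blobs(d,(0,120,100),(8,255,255),(380,190,440,250),2);blobs(d,(172,120,100),(180,255,255),(380,190,440,250),2)
print('black');blobs(d,(0,0,0),(180,255,70),(388,200,430,240),2)
for n,u,v in[('wal',343,187),('jig',237,215),('unit',388,235),('bar',408,222),('mat',300,230)]:print(n,dep(d,u,v).round(4))
E
```

```text
blue
316.0 [[211.6999969482422, 174.10000610351562], [213.39999389648438, 167.5], [270.5, 182.39999389648438], [268.70001220703125, 189.0]] [np.float64(241.1), np.float64(178.3)]
yel
204.0 [[201.10000610351562, 210.6999969482422], [212.0, 174.10000610351562], [218.3000030517578, 176.0], [207.39999389648438, 212.60000610351562]] [np.float64(209.7), np.float64(193.4)]
wal
545.0 [[316.29998779296875, 186.89999389648438], [342.8999938964844, 176.1999969482422], [350.6000061035156, 195.39999389648438], [324.0, 206.0]] [np.float64(333.4), np.float64(191.1)]
red
0.0 [[427.0, 219.0], [427.0, 219.0], [423.0, 219.0], [423.0, 219.0]] [np.float64(425.0), np.float64(219.0)]
black
418.0 [[396.0, 208.0], [420.0, 208.0], [420.0, 232.0], [396.0, 232.0]] [np.float64(408.0), np.float64(220.0)]
wal [ 0.5799 -0.06    0.0372]
jig [0.5068 0.2105 0.011 ]
unit [ 0.4597 -0.1756  0.0332]
bar [ 0.4904 -0.2197  0.0658]
mat [0.4713 0.048  0.0025]
```

View pics/crop1.png

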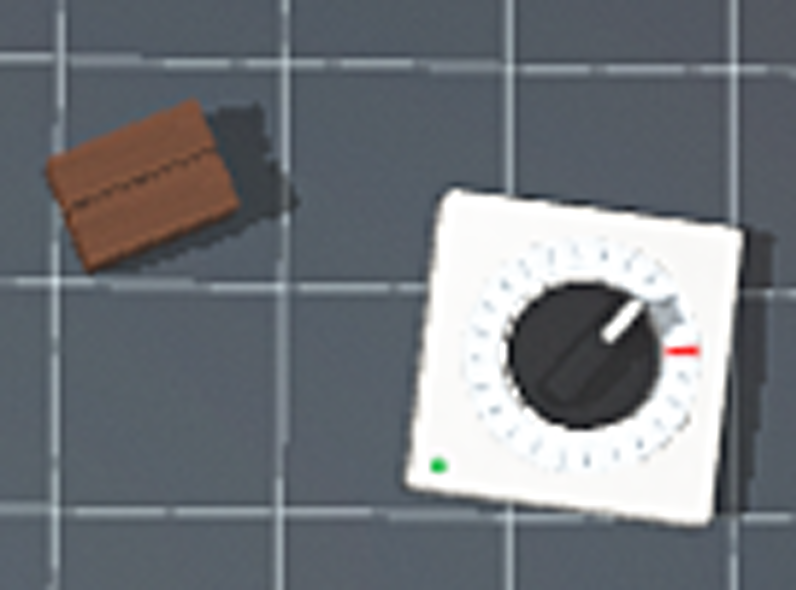

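The crop confirms both targets: the slotted walnut block, with its long side running left and right, and the white unit. The pointer tip is at crop (640,303) and the red mark's inner end at (666,351). The turn is clockwise, about 0.7 rad. Next I'll measure from both views.

```bash
cat > m.py <<'E'
from h import *
def cloud(d):
    v,u=np.mgrid[:480,:640]; Z=d['depth']
    P=np.stack([(u-d['cx'])/d['fx']*Z,(v-d['cy'])/d['fy']*Z,Z],-1)
    M=d['cam_to_world']; return P@M[:3,:3].T+M[:3,3]
def sel(d,lo,hi,c,rad,z0,z1):
    W=cloud(d);h=cv2.cvtColor(d['image'],cv2.COLOR_RGB2HSV)
    m=cv2.inRange(h,np.array(lo),np.array(hi))>0
    m&=(np.hypot(W[...,0]-c[0],W[...,1]-c[1])<rad)&(W[...,2]>z0)&(W[...,2]<z1)&(d['depth']>0)
    return W[m],np.argwhere(m)[:,::-1]
def tri(a,pa,b,pb):
    o1,d1=ray(a,*pa);o2,d2=ray(b,*pb)
    t=np.linalg.lstsq(np.stack([d1,-d2],1),o2-o1,rcond=None)[0]
    x,y=o1+d1*t[0],o2+d2*t[1];return (x+y)/2,np.linalg.norm(x-y)
def rect(P):
    R=cv2.minAreaRect((P[:,:2]*1000).astype(np.float32));return np.round(R[0],1),np.round(R[1],1),round(R[2],1),P[:,2].mean().round(4)
E
python3 - <<'E'
from m import *
T=load('top');S=load('scene')
items={'walnut':((0,40,10),(20,255,200),(.57,-.05),.07,.033,.05),
'unit':((0,0,170),(180,60,255),(.49,-.21),.12,.028,.045),
'blue':((105,120,50),(130,255,255),(.6,.2),.12,.012,.03),
'yel':((20,120,80),(35,255,255),(.56,.28),.08,.012,.03),
'skirt':((0,0,0),(180,255,80),(.49,-.215),.06,.033,.05),
'bar':((0,0,0),(180,255,90),(.49,-.215),.06,.06,.08),
'jigbed':((90,0,110),(130,70,255),(.53,.21),.13,.005,.013)}
for k,a in items.items():
    pix=[]
    for n,d in(('T',T),('S',S)):
        P,u=sel(d,*a)
        if len(P)<10: print(k,n,len(P));continue
        print(k,n,len(P),*rect(P),P.mean(0).round(4)); 
        pix.append(np.array(cv2.minAreaRect(u.astype(np.float32))[0]) if 0 else u.mean(0))
    if len(pix)==2:print('  tri',*[np.round(x,4) for x in tri(T,pix[0],S,pix[1])])
for n,d in(('T',T),('S',S)):
    P,u=sel(d,(0,90,90),(9,255,255),(.49,-.215),.07,.02,.08);print('red',n,len(P),u.mean(0) if len(P) else'',P.round(4).tolist())
    P,u=sel(d,(0,0,150),(180,60,255),(.49,-.215),.034,.03,.08);print('ptr',n,len(P),P.round(3).tolist())
E
```

```text
walnut T 527 [570.6 -36.6] [50.  69.7] 23.0 0.0394 [ 0.5705 -0.0364  0.0394]
walnut S 393 [569.1 -33.3] [53.3 72.3] 23.9 0.0382 [ 0.5704 -0.0319  0.0382]
  tri [ 0.5701 -0.0354  0.034 ] 0.0035
unit T 1976 [ 499.2 -225.6] [129.9 129.2] 83.7 0.0349 [ 0.4983 -0.224   0.0349]
unit S 1059 [ 498.8 -221.2] [133.5 129.5] 83.4 0.0332 [ 0.5017 -0.2154  0.0332]
  tri [ 0.4983 -0.2254  0.0204] 0.004
blue T 327 [601.6 201.1] [149.4  16.7] 75.7 0.0177 [0.6013 0.2003 0.0177]
blue S 304 [600.9 204.2] [151.2  15.8] 75.5 0.0165 [0.602  0.2071 0.0165]
  tri [0.6014 0.2035 0.0084] 0.005
yel T 211 [561.3 280.7] [17.2 97.6] 75.2 0.0173 [0.5621 0.2802 0.0173]
yel S 217 [561.7 283.9] [17.1 97.6] 76.2 0.0171 [0.5629 0.2841 0.0171]
  tri [0.5621 0.2821 0.0122] 0.0022
skirt T 355 [ 498.2 -225.1] [60.8 60. ] 46.1 0.042 [ 0.4974 -0.2239  0.042 ]
skirt S 158 [ 497.9 -218.9] [62.5 57. ] 15.1 0.0409 [ 0.5063 -0.2139  0.0409]
  tri [ 0.4991 -0.2277  0.0218] 0.0012
bar T 97 [ 498.5 -225.4] [14.2 52.4] 49.4 0.0673 [ 0.4954 -0.222   0.0673]
bar S 70 [ 499.3 -219.4] [17.  53.5] 51.7 0.0654 [ 0.4974 -0.2179  0.0654]
  tr
[... 5995 characters left out ...]
89, 0.04], [0.487, -0.191, 0.035], [0.485, -0.187, 0.037], [0.483, -0.186, 0.036], [0.48, -0.186, 0.033], [0.494, -0.192, 0.034], [0.491, -0.191, 0.033], [0.49, -0.187, 0.036], [0.487, -0.185, 0.035], [0.498, -0.192, 0.033], [0.495, -0.191, 0.031], [0.494, -0.186, 0.036], [0.491, -0.186, 0.033], [0.49, -0.182, 0.036], [0.486, -0.182, 0.032], [0.507, -0.195, 0.033], [0.506, -0.191, 0.036], [0.503, -0.189, 0.036], [0.501, -0.188, 0.034], [0.498, -0.186, 0.034], [0.496, -0.183, 0.035], [0.494, -0.182, 0.035], [0.49, -0.182, 0.031], [0.522, -0.206, 0.03], [0.516, -0.198, 0.033], [0.515, -0.195, 0.035], [0.512, -0.192, 0.035], [0.51, -0.191, 0.034], [0.506, -0.191, 0.031], [0.506, -0.185, 0.037]]
```

carry_out([
  [0.06,0.42,-0.175,0.11,-2.17],
  [0.06,0.42,-0.175,0.11,-2.17],
  [0.06,0.42,-0.175,0.11,-2.17],
  [0.06,0.42,-0.175,0.11,-2.17],
  [0.06,0.42,-0.175,0.11,-2.17],
  [0.06,0.42,-0.175,0.11,-2.17],
  [0.06,0.42,-0.175,0.11,-2.17],
  [0.06,0.42,-0.175,0.11,-2.17],
  [0.06,0.42,-0.175,0.11,-2.17],
  [0.06,0.42,-0.175,0.11,-2.17],
  [0.06,0.42,-0.175,0.11,-2.17],
  [0.06,0.42,-0.175,0.11,-2.17],
  [0.06,0.42,-0.175,0.11,-2.17],
  [0.06,0.42,-0.175,0.11,-2.17],
  [0.06,0.42,-0.175,0.11,-2.17],
  [0.06,0.42,-0.175,0.11,-2.17],
  [0.06,0.42,-0.175,0.11,-2.17],
  [0.06,0.42,-0.175,0.11,-2.17],
  [0.06,0.42,-0.175,0.11,-2.17],
  [0.06,0.42,-0.175,0.11,-2.17],
])

```text
time_s: 1.77
tcp_pos: [0.4988, -0.2233, 0.1211]
tcp_rot: [-0.0, 0.343, 0.939, 0.0]
wrist_force: [0.1, -0.2, 0.5]
grip_width: 0.0603
grip_force: 0.0
```

```bash
cat >> h.py <<'E'
def go(x,y,z,yang):
    """tool-axis shifts and roll to put TCP at xyz with tool y along world angle yang (deg, mod 180)"""
    from scipy.spatial.transform import Rotation as Ro
    s=r.state(); w=s['tcp_rot']; R=Ro.from_quat([*w[1:],w[0]]).as_matrix()
    cur=np.degrees(np.arctan2(R[1,1],R[0,1])); dlt=-((yang-cur+90)%180-90)
    print('t',round(s['time_s'],2),'tcp',s['tcp_pos'].round(4),'yang',cur.round(2),'z',R[:,2].round(3),'F',s['wrist_force'].round(1),'M',s['ft_torque'].round(2),'w',round(s['grip_width'],4),'g',round(s['grip_force'],1),'q',s['qpos'].round(2))
    print('move',(R.T@(np.array([x,y,z])-s['tcp_pos'])).round(4),'roll',np.radians(dlt).round(4))
E
python3 - <<'E'
from h import *
go(.499,-.2225,.046,50)
E
```

```text
t 1.77 tcp [ 0.4988 -0.2233  0.1211] yang 49.91 z [-0.  0. -1.] F [ 0.1 -0.2  0.5] M [-0.01  0.05  0.02] w 0.0603 g 0.0 q [-0.42  0.33 -0.17  1.07  0.    0.28]
move [0.0003 0.0007 0.0751] roll -0.0016
```

carry_out([
  [0.05,0,0.001,0.04,0],
  [0.04,0,0.001,0.075,0],
  [0.04,0,0.001,0.075,0],
  [0.03,0,0.001,0.075,0],
  [0.02,0,0.001,0.075,0],
  [0.016,0,0.001,0.075,0],
  [0.016,0,0.001,0.075,0],
  [0.016,0,0.001,0.075,0],
  [0.016,0,0.001,0.075,0],
])

```text
time_s: 2.52
tcp_pos: [0.4983, -0.224, 0.047]
tcp_rot: [-0.001, 0.343, 0.939, -0.002]
wrist_force: [-5.4, -8.5, -5.6]
grip_width: 0.0162
grip_force: 4.7
```

carry_out([
  [0.016,0,-0.0015,0,0],
  [0.016,0,-0.0015,0,0],
  [0.016,0,-0.0015,0,0],
])

```text
time_s: 2.77
tcp_pos: [0.4984, -0.2243, 0.0473]
tcp_rot: [0.0, 0.342, 0.94, -0.001]
wrist_force: [-5.1, -4.0, 4.2]
grip_width: 0.0158
grip_force: 3.0
```

carry_out([
  [0.0,0,-0.0005,0,0],
  [0.0,0,-0.0005,0,0],
  [0.0,0,-0.0005,0,0],
  [0.0,0,-0.0005,0,0],
  [0.0,0,-0.0005,0,0],
])

```text
time_s: 3.18
tcp_pos: [0.4978, -0.225, 0.0475]
tcp_rot: [0.0, 0.342, 0.94, -0.001]
wrist_force: [-5.7, -6.4, 6.9]
grip_width: 0.0126
grip_force: 59.1
```

```bash
python3 - <<'E'
from h import *
go(.499,-.2225,.046,50)
E
```

```text
t 3.18 tcp [ 0.4978 -0.225   0.0475] yang 49.96 z [-0.001 -0.002 -1.   ] F [-5.7 -6.4  6.9] M [-1.07  1.42 -0.04] w 0.0126 g 59.1 q [-0.42  0.4  -0.28  0.89 -0.    0.28]
move [0.0007 0.0027 0.0015] roll -0.0007
```

carry_out([
  [0.0,0,-0.001,0,0.1],
  [0.0,0,-0.001,0,0.2],
  [0.0,0,-0.001,0,0.3],
  [0.0,0,-0.001,0,0.4],
  [0.0,0,-0.001,0,0.5],
  [0.0,0,-0.001,0,0.6],
  [0.0,0,-0.001,0,0.7],
  [0.0,0,-0.001,0,0.76],
  [0.0,0,-0.001,0,0.76],
  [0.0,0,-0.001,0,0.76],
])

```text
time_s: 4.02
tcp_pos: [0.4979, -0.2251, 0.0475]
tcp_rot: [0.001, 0.666, 0.746, -0.0]
wrist_force: [-4.2, -2.5, 6.1]
grip_width: 0.0126
grip_force: 58.9
```

```bash
python3 - <<'E'
from h import *
go(.499,-.2225,.046,50)
E
```

```text
t 4.02 tcp [ 0.4979 -0.2251  0.0475] yang 6.43 z [ 0.001 -0.001 -1.   ] F [-4.2 -2.5  6.1] M [-0.35  0.78 -0.04] w 0.0126 g 58.9 q [-0.42  0.4  -0.28  0.89 -0.    1.03]
move [0.0024 0.0014 0.0015] roll -0.7604
```

carry_out([
  [0.04,0,0,0,0],
  [0.05,0,0,0,0],
  [0.05,0,0,0,0],
  [0.05,0,0,-0.04,0],
  [0.085,0,0,-0.08,0],
  [0.085,0,0,-0.11,0],
  [0.085,0,0,-0.11,0],
])

```text
time_s: 4.6
tcp_pos: [0.5007, -0.226, 0.1626]
tcp_rot: [0.004, 0.666, 0.746, 0.002]
wrist_force: [-0.1, -0.2, -0.6]
grip_width: 0.0831
grip_force: 0.0
```

```bash
python3 - <<'E'
from h import *
go(.5706,-.0366,.158,23.4)
E
```

```text
t 4.6 tcp [ 0.5007 -0.226   0.1626] yang 6.48 z [ 0.009 -0.003 -1.   ] F [-0.1 -0.2 -0.6] M [-0.01 -0.03 -0.02] w 0.0831 g 0.0 q [-0.42  0.3  -0.1   1.16  0.    1.03]
move [0.1803 0.0908 0.0046] roll -0.2952
```

carry_out([
  [0.085,0.04,0.02,0,-0.1],
  [0.085,0.08,0.04,0,-0.2],
  [0.085,0.115,0.06,0,-0.295],
  [0.085,0.15,0.075,0,-0.295],
  [0.085,0.18,0.091,0,-0.295],
  [0.085,0.18,0.091,0,-0.295],
  [0.085,0.18,0.091,0,-0.295],
  [0.085,0.18,0.091,0,-0.295],
])

```text
time_s: 5.27
tcp_pos: [0.5677, -0.0356, 0.1562]
tcp_rot: [-0.0, 0.549, 0.836, -0.0]
wrist_force: [-0.5, -0.9, 0.4]
grip_width: 0.0849
grip_force: 0.0
```

```bash
python3 - <<'E'
from h import *
go(.5706,-.0366,.015,23.4)
T=grab('top');S=grab('scene')
a=cv2.resize(T['image'][180:260,365:445],None,fx=5,fy=5,interpolation=cv2.INTER_CUBIC)
b=cv2.resize(S['image'][175:240,225:300],None,fx=5.3,fy=6,interpolation=cv2.INTER_CUBIC)
b=cv2.resize(b,(400,400))
cv2.imwrite('pics/dial2.png',np.hstack([a,b])[...,::-1])
E
```

```text
t 5.27 tcp [ 0.5677 -0.0356  0.1562] yang 23.43 z [-0. -0. -1.] F [-0.5 -0.9  0.4] M [-0.06  0.01  0.01] w 0.0849 g 0.0 q [-0.06  0.35 -0.05  1.17 -0.    1.1 ]
move [-0.0021  0.0023  0.1412] roll 0.0005
```

View pics/dial2.png

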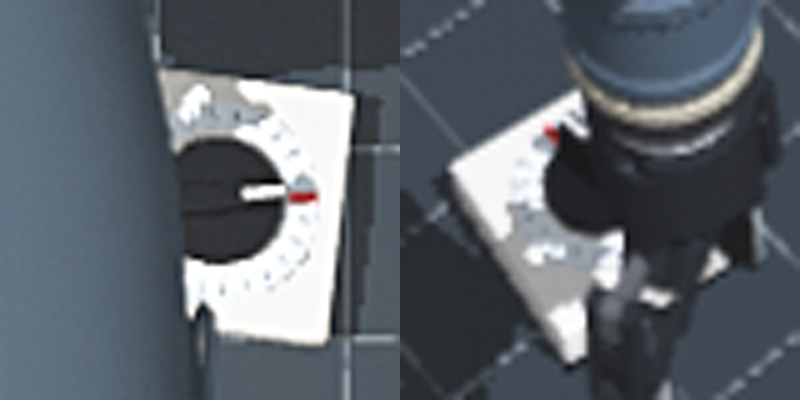

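The dial crop shows the pointer ending at about (287,190) and the red mark at (290-318,198), so a few degrees clockwise still remain. I'll measure that now.

```bash
cat > dial.py <<'E'
from h import *
def ang(T):
    M=np.linalg.inv(T['cam_to_world']);p=M@np.array([.4980,-.2251,.042,1]);c=np.array([T['fx']*p[0]/p[2]+T['cx'],T['fy']*p[1]/p[2]+T['cy']])
    I=T['image'].astype(float);v,u=np.mgrid[:480,:640];rr=np.hypot(u-c[0],v-c[1])
    red=np.clip(I[...,0]-I[...,1],0,None)*(I[...,0]-I[...,1]>40)*(rr<25)
    wht=np.clip(I.min(-1)-90,0,None)*(rr<12.2)*(u>c[0]+2)*(np.abs(v-c[1])<6)
    out=[]
    for n,w,z in(('mark',red,.039),('ptr',wht,.042)):
        q=np.array([(u*w).sum(),(v*w).sum()])/w.sum(); P=onz(T,*q,z)
        out.append(np.degrees(np.arctan2(P[1]+.2251,P[0]-.4980))); print(n,q.round(2),P.round(4),out[-1].round(2),int((w>0).sum()))
    # skirt centre check: dark pixels
    print('centre',c.round(2)); return out
E
python3 - <<'E'
from dial import *
print(ang(load('top')))
T=load('top');print(T['image'][213:225,408:430].min(-1));print((T['image'][213:225,408:430,0].astype(int)-T['image'][213:225,408:430,1]))
E
```

```text
mark [425.15 218.99] [ 0.5014 -0.2688  0.039 ] -85.55 16
ptr [416.8  217.92] [ 0.5034 -0.2469  0.042 ] -75.99 23
centre [408.18 219.93]
[np.float64(-85.55462097817464), np.float64(-75.9894978887066)]
[[ 52  51  52  50  52  52  51  52  50  47  46  80 180 255 255 255 255 255
  248 235 247 247]
 [ 53  52  51  52  51  50  50  52  51  50  46  44 110 247 255 255 252 215
  242 251 249 248]
 [ 52  51  51  50  45  44  42  40  42  40  35  33  56 177 255 255 179 157
  188 232 254 249]
 [ 43  45  50  47  42  37  30  26  27  19  16   9   8  91 206 210 150 164
  159 184 248 252]
 [ 48  49  50  47  40  85 168 155 177 233 251 255 255 255 143 168 167 167
  164 163 219 255]
 [ 52  49  52  48  40 178 255 255 255 255 255 255 251 241 148 124 113 114
  109 103 175 255]
 [ 53  52  53  49  42 124 235 209 207 197 153 143  98 106 119  50  18  19
   14  13 144 255]
 [ 54  55  55  54  49  49  62  31  24  26  25  25  17  67 144 112 106 105
  138 203 204 253]
 [ 48  44  43  39  38  35  31  31  36  36  37  36  34  80 192 255 255 255
  255 255 243 251]
 [ 35  34  37  44  45  46  45  46  47  45  48  46  44  94 209 2
[... 633 characters left out ...]
1   0   0   0  -7 -16 -20 -20
  -19 -16  -5   0]
 [ -2  -1  -1  -1  -3  -1   0   0   0   0   0   0  -2  -5   3  43  53  52
   53  52  20   0]
 [  0  -1  -1  -2  -1  -2   0  -2  -2  -1  -1  -2  -2  -5  16 118 144 140
  142 136  46   0]
 [ -1   0  -1  -1  -2  -2  -2  -3  -3  -1  -2   0  -2  -4   8  50  50  45
   49  45  32  -2]
 [ -3  -3  -1   0  -2  -1  -1  -1   1  -1  -3   1  -1  -2  -7   0   0   0
    0   0  -1  -1]
 [ -2  -3  -1  -2  -1  -2  -2  -2  -2  -1   0  -1   1   0  -8   0   0   0
    0  -5  -4   1]
 [  1  -1  -2  -3  -1  -1  -3  -1  -3  -1  -2  -2   0  -3  -8   0  -5  -8
   -6  -4  -3   1]
 [ -2  -1   0  -1  -1  -2  -2   0  -2  -1  -3  -2  -1  -4  -5   0  -3  -6
   -8  -3  -1   1]]
```

```bash
sed -i "s/wht,.042/wht,.068/; s/red,.039/red,.036/" dial.py; python3 - <<'E'
from dial import *
T=load('top');ang(T)
W=None
from m import cloud
W=cloud(T);print('z ptr',W[217:220,413:422,2].round(3).tolist(),'z mark',W[218:221,423:428,2].round(3).tolist())
o=[]
for c in range(413,422):
    w=np.clip(T['image'][216:221,c].min(-1).astype(float)-60,0,None);o.append(onz(T,c,(w*np.arange(216,221)).sum()/w.sum(),.068)[:2])
o=np.array(o);k=np.polyfit(o[:,1],o[:,0],1);print('ptr line dir',np.degrees(np.arctan2(-1,-k[0])),'x at centre y',np.polyval(k,-.2251))
E
```

```text
mark [425.15 218.99] [ 0.5017 -0.2696  0.036 ] -85.22 16
ptr [416.8  217.92] [ 0.5006 -0.241   0.068 ] -80.63 23
centre [408.18 219.93]
z ptr [[0.066, 0.069, 0.071, 0.071, 0.066, 0.071, 0.066, 0.07, 0.07], [0.065, 0.066, 0.069, 0.066, 0.069, 0.068, 0.066, 0.067, 0.067], [0.068, 0.067, 0.068, 0.067, 0.069, 0.066, 0.065, 0.065, 0.073]] z mark [[0.038, 0.038, 0.039, 0.035, 0.038], [0.037, 0.034, 0.039, 0.036, 0.037], [0.036, 0.038, 0.037, 0.04, 0.039]]
ptr line dir -84.29931907800879 x at centre y 0.49901432956568686
```

```bash
python3 - <<'E'
from dial import *
S=load('scene')
for f,n in((S['image'],'now'),(cv2.imread('pics/scene0.png')[...,::-1],'0')):
    I=f.astype(float);R=I[...,0]-I[...,1];k=np.zeros_like(R);k[185:232,238:292]=1
    w=R*(R>40)*k;v,u=np.mgrid[:480,:640]
    if w.sum()==0: print(n,'none');continue
    q=(u*w).sum()/w.sum(),(v*w).sum()/w.sum();P=onz(S,*q,.0355)
    print(n,np.round(q,2),P.round(4),int((w>0).sum()),[np.degrees(np.arctan2(P[1]-c[1],P[0]-c[0])).round(2) for c in((.4988,-.2212),(.4993,-.2194),(.4985,-.2203))])
E
```

```text
now [252.98 196.06] [ 0.4997 -0.2691  0.0355] 7 [np.float64(-88.96), np.float64(-89.57), np.float64(-88.63)]
0 [252.51 195.69] [ 0.4999 -0.2713  0.0355] 4 [np.float64(-88.79), np.float64(-89.39), np.float64(-88.48)]
```

The pointer is at about -83.8°. The mark is at -86.3° in the top view and -88.7° in the scene view, so I'll use about -87.2°. I'll go back and add 0.06 rad.

carry_out([
  [0.05,-0.036,-0.035,0,0.1],
  [0.05,-0.07,-0.07,0,0.2],
  [0.05,-0.11,-0.104,0,0.297],
  [0.05,-0.146,-0.139,0,0.297],
  [0.05,-0.146,-0.139,0,0.297],
  [0.05,-0.146,-0.139,0,0.297],
  [0.05,-0.146,-0.139,0.04,0.297],
  [0.05,-0.146,-0.139,0.08,0.297],
  [0.05,-0.146,-0.139,0.109,0.297],
  [0.04,-0.146,-0.139,0.109,0.297],
  [0.018,-0.146,-0.139,0.109,0.297],
  [0.018,-0.146,-0.139,0.109,0.297],
  [0.018,-0.146,-0.139,0.109,0.297],
])

```text
time_s: 6.45
tcp_pos: [0.4995, -0.2258, 0.0495]
tcp_rot: [0.002, 0.667, 0.745, 0.001]
wrist_force: [0.2, 0.2, 0.2]
grip_width: 0.0177
grip_force: 0.0
```

```bash
python3 - <<'E'
from h import *
go(.498,-.225,.0475,6.4)
E
```

```text
t 6.45 tcp [ 0.4995 -0.2258  0.0495] yang 6.33 z [ 0.003 -0.001 -1.   ] F [0.2 0.2 0.2] M [-0.04  0.01 -0.04] w 0.0177 g 0.0 q [-0.42  0.4  -0.28  0.89  0.    1.04]
move [ 0.001  -0.0014  0.002 ] roll -0.0011
```

carry_out([
  [0.018,0,0,0,0],
  [0.018,0,0,0,0],
  [0.0,0,0,0,0],
  [0.0,0,0,0,0],
  [0.0,0,0,0,0],
  [0.0,0,0,0,0.03],
  [0.0,0,0,0,0.06],
  [0.0,0,0,0,0.061],
  [0.0,0,0,0,0.061],
  [0.0,0,0,0,0.061],
])

```text
time_s: 7.28
tcp_pos: [0.4979, -0.2253, 0.0488]
tcp_rot: [0.001, 0.689, 0.724, -0.0]
wrist_force: [-6.1, -0.4, 11.2]
grip_width: 0.0126
grip_force: 59.3
```

```bash
python3 - <<'E'
from h import *
go(.498,-.225,.0475,2.8)
E
```

```text
t 7.28 tcp [ 0.4979 -0.2253  0.0488] yang 2.85 z [ 0.    -0.001 -1.   ] F [-6.1 -0.4 11.2] M [-0.19  1.06 -0.09] w 0.0126 g 59.3 q [-0.42  0.4  -0.28  0.89 -0.    1.1 ]
move [0.0003 0.0001 0.0013] roll 0.0009
```

carry_out([
  [0.04,0,0,0,0],
  [0.05,0,0,0,0],
  [0.05,0,0,0,0],
  [0.05,0,0,-0.04,0],
  [0.085,0,0,-0.08,0],
  [0.085,0,0,-0.1,0],
  [0.085,0.04,0.02,-0.1,-0.1],
  [0.085,0.08,0.04,-0.1,-0.2],
  [0.085,0.115,0.06,-0.1,-0.3],
  [0.085,0.15,0.07,-0.1,-0.359],
  [0.085,0.185,0.082,-0.1,-0.359],
  [0.085,0.185,0.082,-0.1,-0.359],
  [0.085,0.185,0.082,-0.1,-0.359],
  [0.085,0.185,0.082,-0.1,-0.359],
  [0.085,0.185,0.082,-0.1,-0.359],
])

```text
time_s: 8.53
tcp_pos: [0.5705, -0.0369, 0.1473]
tcp_rot: [-0.0, 0.549, 0.836, -0.0]
wrist_force: [-0.3, -0.7, 0.6]
grip_width: 0.085
grip_force: 0.0
```

```bash
python3 - <<'E'
from dial import *
go(.5706,-.0366,.012,23.4)
T=grab('top');ang(T)
a=cv2.resize(T['image'][180:260,365:445],None,fx=6,fy=6,interpolation=cv2.INTER_CUBIC)
cv2.imwrite('pics/dial3.png',a[...,::-1])
o=[]
for c in range(413,422):
    w=np.clip(T['image'][216:221,c].min(-1).astype(float)-60,0,None);o.append(onz(T,c,(w*np.arange(216,221)).sum()/w.sum(),.068)[:2])
o=np.array(o);k=np.polyfit(o[:,1],o[:,0],1);print('ptr line dir',np.degrees(np.arctan2(-1,-k[0])),np.polyval(k,-.2251))
E
```

```text
t 8.53 tcp [ 0.5705 -0.0369  0.1473] yang 23.38 z [-0. -0. -1.] F [-0.3 -0.7  0.6] M [-0.03  0.03 -0.02] w 0.085 g 0.0 q [-0.06  0.36 -0.06  1.15 -0.    1.1 ]
move [0.0003 0.0003 0.1353] roll -0.0004
mark [425.29 219.01] [ 0.5017 -0.2699  0.036 ] -85.32 16
ptr [416.82 218.4 ] [ 0.4994 -0.2411  0.068 ] -84.85 21
centre [408.18 219.93]
ptr line dir -85.30929266334387 0.49826235013085757
```

View pics/dial3.png

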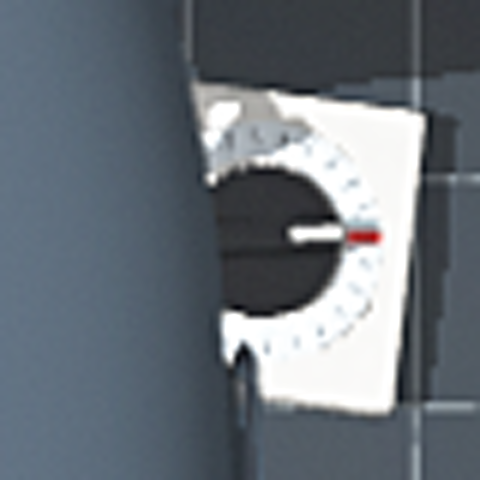

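The pointer (row 233) and red mark (row 237) now line up once height parallax is allowed for: -84.9° against -85.3°. Next is the base.

carry_out([
  [0.085,0,0,0.04,0],
  [0.085,0,0,0.08,0],
  [0.085,0,0,0.11,0],
  [0.085,0,0,0.133,0],
  [0.085,0,0,0.133,0],
  [0.085,0,0,0.133,0],
  [0.07,0,0,0.133,0],
  [0.055,0,0,0.133,0],
  [0.0,0,0,0.133,0],
  [0.0,0,0,0.133,0],
  [0.0,0,0,0.133,0],
  [0.0,0,0,0.133,0],
  [0.0,0,0,0.133,0],
])

```text
time_s: 9.67
tcp_pos: [0.5721, -0.0364, 0.0163]
tcp_rot: [0.002, 0.549, 0.836, 0.001]
wrist_force: [-1.1, -2.4, 6.7]
grip_width: 0.0491
grip_force: 62.9
```

```bash
python3 - <<'E'
from h import *
go(.5706,-.0366,.1,23.4)
T=load('top')
# jig corner from top cam stops (inner faces): blue centre, yellow centre
a=np.radians(75.6);ey=np.array([np.cos(a),np.sin(a)]);ex=np.array([ey[1],-ey[0]])
from m import *
for b,y in(((.6016,.2011),(.5613,.2807)),((.6009,.2042),(.5617,.2839))):
    b=np.array(b);y=np.array(y)
    X=b@ex-.008;Y=y@ey-.008;c=X*ex+Y*ey
    print('corner',c.round(4),'seat',(c-.025*ex-.035*ey).round(4),'check blue mid y',(b-c)@ey,'yel mid x',(y-c)@ex)
E
```

```text
t 9.67 tcp [ 0.5721 -0.0364  0.0163] yang 23.43 z [ 0.003 -0.001 -1.   ] F [-1.1 -2.4  6.7] M [-0.24  0.36 -0.  ] w 0.0491 g 62.9 q [-0.06  0.47 -0.26  0.84 -0.    1.1 ]
move [ 0.0002 -0.0012 -0.0837] roll 0.0005
corner [0.6085 0.2603] seat [0.5756 0.2326] check blue mid y -0.05907701717309535 yel mid x -0.0508296164118062
corner [0.6079 0.2638] seat [0.575  0.2361] check blue mid y -0.05944743436508964 yel mid x -0.04978904392328131
```

carry_out([
  [0.0,0,0,-0.02,0],
  [0.0,0,0,-0.05,0],
  [0.0,0,0,-0.08,0],
  [0.0,0.03,0.01,-0.08,0.09],
  [0.0,0.06,0.02,-0.08,0.18],
  [0.0,0.09,0.032,-0.08,0.27],
  [0.0,0.12,0.043,-0.08,0.36],
  [0.0,0.15,0.054,-0.08,0.45],
  [0.0,0.18,0.065,-0.08,0.54],
  [0.0,0.21,0.076,-0.08,0.63],
  [0.0,0.23,0.084,-0.08,0.66],
  [0.0,0.243,0.089,-0.08,0.66],
  [0.0,0.243,0.089,-0.08,0.66],
  [0.0,0.243,0.089,-0.08,0.66],
  [0.0,0.243,0.089,-0.08,0.66],
])

```text
time_s: 10.92
tcp_pos: [0.5558, 0.2214, 0.0946]
tcp_rot: [0.0, 0.79, 0.613, -0.0]
wrist_force: [0.3, -0.3, -1.7]
grip_width: 0.0488
grip_force: 62.6
```

```bash
python3 - <<'E'
from h import *
go(.5574,.2218,.0275,-14.4)
S=grab('scene');T=grab('top')
a=cv2.resize(T['image'][140:250,180:290],(480,480),interpolation=cv2.INTER_CUBIC);b=S['image'][240:400,270:400]
cv2.imwrite('pics/hold.png',np.hstack([cv2.resize(b,(320,480)),cv2.resize(a,(480,480))])[...,::-1])
E
```

```text
t 10.92 tcp [0.5558 0.2214 0.0946] yang -14.35 z [ 0. -0. -1.] F [ 0.3 -0.3 -1.7] M [-0.03 -0.   -0.01] w 0.0488 g 62.6 q [ 0.38  0.44 -0.08  1.05 -0.    2.2 ]
move [0.0008 0.0014 0.0671] roll 0.0008
```

View pics/hold.png

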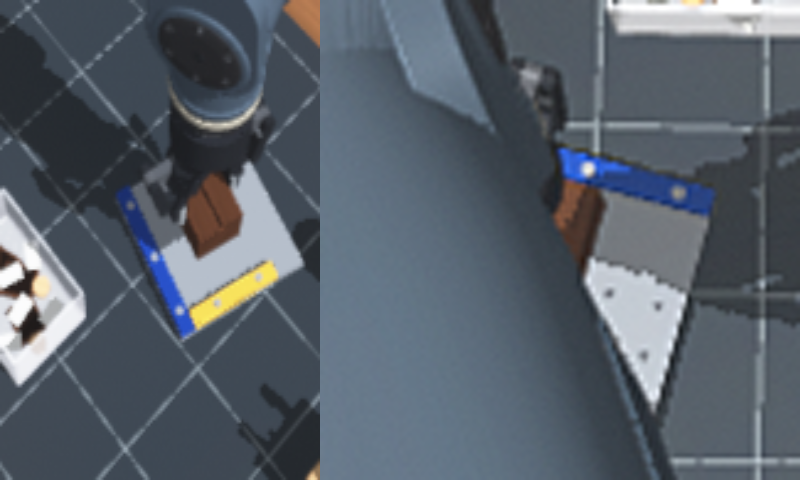

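The picture shows the base held level at left-panel (215,215), square to the jig and clear of both stops. Lowering it now.

carry_out([
  [0.0,0.001,0.001,0.03,0],
  [0.0,0.001,0.001,0.055,0],
  [0.0,0.001,0.001,0.063,0],
  [0.0,0.001,0.001,0.067,0],
  [0.0,0.001,0.001,0.068,0],
  [0.0,0.001,0.001,0.068,0],
  [0.0,0.001,0.001,0.068,0],
])

```text
time_s: 11.6
tcp_pos: [0.5579, 0.2232, 0.0276]
tcp_rot: [0.0, 0.79, 0.613, 0.001]
wrist_force: [-1.4, -0.1, -0.6]
grip_width: 0.0488
grip_force: 62.6
```

carry_out([
  [0.0,0,0,0.002,0],
  [0.0,0,0,0.002,0],
  [0.0,0,0,0.002,0],
  [0.0,0,0,0.002,0],
])

```text
time_s: 11.93
tcp_pos: [0.5572, 0.2231, 0.0247]
tcp_rot: [0.0, 0.79, 0.613, 0.0]
wrist_force: [-0.2, -0.5, -1.2]
grip_width: 0.049
grip_force: 62.6
```

carry_out([
  [0.0,0,0,0.001,0],
  [0.0,0,0,0.001,0],
  [0.0,0,0,0.001,0],
  [0.0,0,0,0.001,0],
])

```text
time_s: 12.27
tcp_pos: [0.5572, 0.2232, 0.0244]
tcp_rot: [0.0, 0.79, 0.613, 0.0]
wrist_force: [-2.8, -0.8, 7.5]
grip_width: 0.0491
grip_force: 63.6
```

carry_out([
  [0.0,0.004,0.004,-0.0006,0],
  [0.0,0.008,0.008,-0.0006,0],
  [0.0,0.011,0.012,-0.0006,0],
  [0.0,0.011,0.012,-0.0006,0],
  [0.0,0.011,0.012,-0.0006,0],
])

```text
time_s: 12.68
tcp_pos: [0.5723, 0.2312, 0.0244]
tcp_rot: [0.0, 0.79, 0.613, 0.001]
wrist_force: [-0.9, 0.4, 4.4]
grip_width: 0.0489
grip_force: 63.4
```

carry_out([
  [0.0,0,0.002,0,0],
  [0.0,0,0.004,0,0],
  [0.0,0,0.005,0,0],
  [0.0,0,0.005,0,0],
  [0.0,0,0.005,0,0],
])

```text
time_s: 13.1
tcp_pos: [0.5741, 0.2307, 0.0245]
tcp_rot: [-0.002, 0.79, 0.614, -0.001]
wrist_force: [-13.0, 4.4, 13.8]
grip_width: 0.0489
grip_force: 64.3
```

carry_out([
  [0.0,0.002,-0.001,-0.0008,0],
  [0.0,0.004,-0.001,-0.0008,0],
  [0.0,0.005,-0.001,-0.0008,0],
  [0.0,0.005,-0.001,-0.0008,0],
  [0.0,0.005,-0.001,-0.0008,0],
])

```text
time_s: 13.52
tcp_pos: [0.5743, 0.2321, 0.0245]
tcp_rot: [0.001, 0.79, 0.613, -0.003]
wrist_force: [-10.1, -12.2, 11.6]
grip_width: 0.0487
grip_force: 64.2
```

```bash
cat >> h.py <<'E'
def jig():
    s=r.state();a=np.radians(75.6);ey=np.array([np.cos(a),np.sin(a)]);ex=np.array([ey[1],-ey[0]])
    d=s['tcp_pos'][:2]-[.6085,.2603];F=s['wrist_force'][:2]
    print('jig xy mm',(1000*d@ex).round(1),(1000*d@ey).round(1),'F',(F@ex).round(1),(F@ey).round(1),s['wrist_force'][2].round(1)); go(0,0,0,-14.4)
E
python3 -c "
from h import *
jig()"
```

```text
jig xy mm -26.1 -35.8 F -6.8 -14.3 11.6
t 13.52 tcp [0.5743 0.2321 0.0245] yang -14.42 z [-0.004 -0.005 -1.   ] F [-10.1 -12.2  11.6] M [-2.23  1.91  0.14] w 0.0487 g 64.2 q [ 0.39  0.53 -0.11  0.93 -0.    2.21]
move [-0.3677 -0.4984  0.028 ] roll -0.0004
```

carry_out([
  [0.0,0.0005,0.001,-0.0005,0],
  [0.0,0.0005,0.0015,-0.0005,0],
  [0.0,0.0005,0.0015,-0.0005,0],
  [0.0,0.0005,0.0015,-0.0005,0],
  [0.0,0.0005,0.0015,-0.0005,0],
  [0.0,0.0005,0.0015,-0.0005,0],
])

```text
time_s: 14.02
tcp_pos: [0.5744, 0.2321, 0.0246]
tcp_rot: [-0.0, 0.79, 0.613, -0.004]
wrist_force: [-13.9, -10.5, 10.2]
grip_width: 0.0489
grip_force: 64.2
```

```bash
python3 - <<'E'
from dial import *
jig()
S=grab('scene');T=grab('top');ang(T)
b=cv2.resize(S['image'][280:360,300:400],None,fx=6,fy=6,interpolation=cv2.INTER_CUBIC)
cv2.imwrite('pics/seat.png',b[...,::-1])
# other items moved?
S0=cv2.imread('pics/scene0.png')[...,::-1]
D=(np.abs(S0.astype(int)-S['image']).max(-1)>60).astype(np.uint8)
n,_,st,_=cv2.connectedComponentsWithStats(cv2.morphologyEx(D,cv2.MORPH_OPEN,np.ones((2,2),np.uint8)))
print([s.tolist() for s in st[1:] if s[4]>15])
E
```

```text
jig xy mm -26.0 -35.8 F -10.9 -13.6 10.2
t 14.02 tcp [0.5744 0.2321 0.0246] yang -14.41 z [-0.007 -0.005 -1.   ] F [-13.9 -10.5  10.2] M [-2.03  2.72  0.14] w 0.0489 g 64.2 q [ 0.38  0.53 -0.11  0.94 -0.    2.21]
move [-0.3676 -0.4984  0.0296] roll -0.0002
mark [425.2 219. ] [ 0.5017 -0.2697  0.036 ] -85.26 16
ptr [416.81 218.32] [ 0.4996 -0.2411  0.068 ] -84.16 16
centre [408.18 219.93]
[[269, 0, 16, 43, 416], [287, 0, 25, 63, 742], [402, 0, 10, 7, 57], [414, 0, 8, 3, 20], [437, 0, 8, 16, 113], [447, 0, 5, 13, 40], [474, 0, 25, 30, 464], [494, 0, 62, 43, 1876], [278, 15, 152, 231, 11024], [442, 15, 6, 7, 32], [444, 16, 113, 158, 4855], [437, 23, 12, 89, 681], [278, 44, 4, 10, 31], [375, 48, 14, 13, 87], [376, 57, 9, 20, 110], [450, 61, 13, 30, 142], [248, 78, 96, 75, 2470], [222, 103, 20, 13, 139], [460, 110, 9, 13, 46], [156, 117, 24, 9, 105], [238, 154, 7, 7, 22], [450, 175, 4, 7, 22], [239, 185, 48, 49, 1143], [271, 255, 15, 11, 54], [361, 268, 10, 9, 52], [319, 285, 58, 59, 1855]]
```

View pics/seat.png

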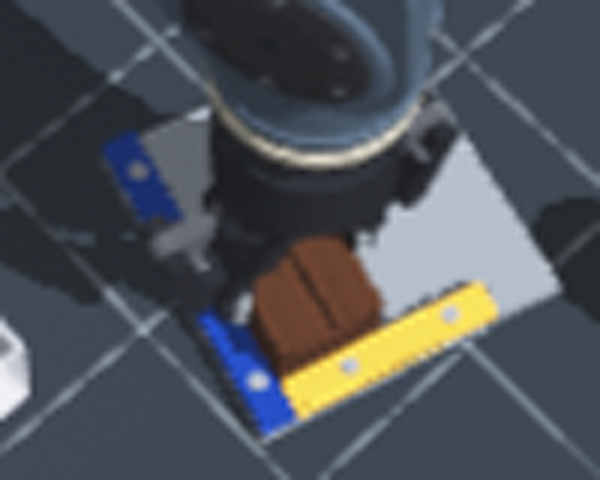

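The base sits flush in the corner, at crop (320,310) with blue to its left and yellow below. It bears on both stops, at about 11 N and 14 N, and the dial is still on the mark. Handing in.

```bash
python3 -c "
from h import *
print(ticket.sign_off())"
```

```text
the job is handed in; nothing more can be done
None
```

The job is handed in, with no verdict returned: the dial's pointer is within about 1° of the red mark in the top view (the scene view puts the mark about 2° further on), and the walnut base is still gripped and pressed against both stops (about 11 N on the blue, 14 N on the yellow).

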